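Lay the angle bracket on its back in the drilling plate

TASK

The aluminium angle bracket stands on its foot on the steel drilling plate and must be laid on its back for drilling: with the fingertips or the outside of the fingers, tip it over backwards so that its upright comes down flat between the two short stop pins, and keep a finger against it (the inside of the foot, which rises, is the place) so that it goes down slowly and gently and never drops. Then push it home until its foot bears squarely on both stop pins, and swing the steel clip across the upright as far as it goes. Do not grip or lift anything, and leave the jar, the loupe, the file and the wire spool where they are.

Things in the scene. Friction and masses are not known exactly. Their poses are not given: they have to be found in the camera images.
- plate: Dark steel drilling plate fixed to the bench, 240 x 140 x 12 mm (top 12 mm above the bench). Origin: on the bench, below the middle between the near faces of the two stop pins; x = the way the bracket must fall (away from the robot), y to the left, z up. The plate reaches from x = -95 to +145, y = -70 to +70 mm. The clip's pivot is at x = +62, y = +45 mm.
- stops (a point): Point on the plate's top, 12 mm above the bench, midway between the near faces of the two steel stop pins; axes as the plate's. The pins are 12 mm thick and 16 mm high, with their axes 6 mm farther in x and 35 mm to either side in y: 58 mm are free between them.
- bracket: Loose aluminium angle bracket, about 0.24 kg, of 6 mm plate. Origin: middle of the heel edge, where the upright's back and the foot's underside meet. z runs up the upright (40 wide, 130 high, x = -6 to 0 mm); the foot is 90 wide in y and runs from x = 0 to -74, z = 0 to 6 mm. It starts standing on the plate, heel 6 to 16 mm short of the pins, upright nearest to them, foot towards the robot.
- foot_end (a point): Middle of the free end edge of the bracket's foot, on its inner (upper) face: x = -74, z = 6 mm in the bracket. Tipped about its heel, the bracket goes over by itself beyond about 40 degrees. Lying on its back its foot stands on edge, 74 mm high, inner face towards the pins, its x axis down; home, its origin is 6 mm short of the plate's origin in x, 12 mm above the bench.
- clip (a joint): Flat steel turning clip on a pillar left of the upright's place; rad, clockwise from above: at 0 its arm points along the plate's +x (away from the robot), at 1.57, its stop, along -y, across the lying upright and 2.5 mm above it. Starts open, at -0.35 to -0.05; stays where it is left (about 0.7 N at the stud turns it). Arm 16 mm wide, 20.5 to 26.5 mm above the bench.
- stud (a point): Thumb stud on the end of the clip, 11 mm thick with a 15 mm head, 45 mm from the clip's pivot, standing from 26.5 to 52.5 mm above the bench; this point lies on its axis 38.5 mm above the bench.
- flux_jar: Bystander: amber jar with a black cap, 56 mm across and 78 mm high, to the left of the plate's middle. Origin: centre of its underside.
- loupe: Bystander: black eyepiece loupe, 33 mm across and 31 mm high, to the left of the plate's near end. Origin: centre of its underside.
- file: Bystander: half-round file with a wooden handle, 240 mm long, 29 mm high, lying along the right side of the plate. Origin: centre of its underside.
- copper_spool: Bystander: spool of copper wire, 48 mm across, 30 mm high, farther to the left. Origin: centre of its underside.

How it is judged:
On the way, in this order (a step that is already met when the one before it is completed fails the run):
1. the bracket lies flat on its back with its upright between the stop pins (angle between bracket's own x axis and vertical above 3.04 rad and x of bracket in the frame of plate above -0.06 m and z of bracket in the frame of plate below 0.016 m), for 0.2 s.
2. the clip is swung across the bracket, which is home against both pins (value of joint clip above 1.4 rad and angle between bracket's own x axis and vertical above 3.04 rad and x of bracket in the frame of plate above -0.0095 m), for 0.2 s.
At the end, for the whole second after the job is handed in: The bracket lies at rest flat on its back on the plate (within 0.1 rad) with its upright between the stop pins, its foot home against both pins (within 3.5 mm, square within 0.06 rad), and the clip is swung across it to at least 1.4 of 1.57 rad (all of step 2 and x of bracket in the frame of plate below -0.003 m and y of bracket in the frame of plate between -0.015 and 0.015 m and z of bracket in the frame of plate below 0.016 m and angle between the y axis of bracket and the y axis of plate, either way round below 0.06 rad and linear speed of bracket below 0.01 m/s); the robot touches nothing.
It fails at once if the bracket drops: it turns faster than 4 rad/s (let go, it would land at about 8) (angular speed of bracket above 4 rad/s).
It fails at once if the bracket is lifted off the plate: its heel rises more than 15 mm (height (world z) of bracket above 0.027 m).
It fails at once if a bystander is moved by more than 20 mm (distance of any of flux_jar, loupe, file, copper_spool from where it was at the start of the episode above 0.02 m).
It also fails if it takes over 70 s, if anything falls off the work surface, if the arm or the gripper's body presses on something with over 40 N, if the wrist force passes 120 N, or if a joint passes its speed limit or range.

ROBOT

A 6-joint arm with a two-finger parallel gripper is mounted at the origin on a cart in front of the work surface, level with it; the furniture and walls round the work are solid. World frame = base frame: x ahead of the robot, y to its left, z up, the work surface at z = 0. Lengths are in m, angles in rad, forces in N, time in s.
With the tool pointing down it reaches from about 0.35 to 0.975 m from the base axis. Payload 4.9 kg.
Tool frame: the origin (TCP) lies on the centre line of the jaws, within the pads' length; the fingertips stand manip.tcp_to_tips ahead of it and the grasp point (between the pads) is the TCP (manip.tcp_to_tips is the distance from the TCP to the fingertips, in m); y points along the fingers, z is the direction in which the jaws open and shut, and the axes are right-handed (so a half turn about y gives the same grasp; the last joint's range is limited). The gripper opens to 85 mm and grips with 20 to 120 N. Pads are 22 mm wide; open, the fingers measure 114 mm over their backs; the gripper's body (76 mm by 85 mm) begins 54 mm behind the grasp point. The pads swing forward as they close: fully open they stand 13 mm farther back than shut.
Start: joints at [-1.402, 0.053, 1.613, -0, 1.476, -0.119], TCP at [0.177, -0.599, 0.25] pointing down, gripper open.
Joint ranges: [-3.01, 3.01], [-1.01, 2.22], [0.06, 2.58], [-1.02, 4.17], [0.09, 2.62], [-3.14, 3.14]. Speed limits (rad/s): [2.57, 2.57, 3.14, 3.14, 3.14, 3.14].

INTERFACE

Orientations are given as a unit quaternion [w, x, y, z].
In Python, from plant import manip gives the robot as it stands.
- The arm moves only by the tool apply_moves, never from a script. Its argument "moves" is a list of rows, each a list of 7 numbers: the gripper's target within -1 to 1 (shut at 1, half-way at 0, fully open at -1), then the shift along the tool's x, y, z in mm, then the turn, a rotation vector about the tool's x, y, z in degrees. A call has 1 to 20 rows; each row shifts and turns the commanded pose from where the row before left it, along the tool's axes as they then stand; what a row does not reach is not made up. A row lasts 1/10 s, in which the tool goes at most 50 mm and 8.59 degrees, less where a joint would pass 70% of its speed; a pose out of reach is approached as far as the arm can. A call with a gripper value outside its range is refused whole. The fingers move at their own pace and stop on an object; the grip force is fixed at half the most. Time passes only in rows, so rows that do not move let the fingers close. It gives the time, the measured TCP pose, the force and the opening at its end, in the units of the state.
- manip.state(): the state, without advancing time (a new reading comes with each control period).
- manip.grab_frame(name): name is "scene" or "side" or "wrist"; returns the picture (480x640x3 uint8, blue, green, red); there is no depth.
- manip.calibration(name): a dict with "mtx" (3x3 intrinsics, pixels), "distortion" ([k1, k2, p1, p2, k3] as OpenCV has them; the pictures are not rectified), "T" (4x4, takes a point from camera to world coordinates); the wrist camera has in their place "T_tool_cam" (4x4, takes a point from camera to tool coordinates, whose origin is the TCP and whose axes are the tool frame's). Camera axes: x right, y down, z forward; pixel columns grow to the right and rows downward; lengths in m; the calibration is good to about 2 mm. A picture is of the moment at which its call begins: read the wrist's pose just before it. calibration takes no time and is no camera call.
- manip.job_done(): hands the job in, once; it reports no verdict.
The state is a dict: "time": time; "joint_pos": joint angles; "joint_vel": joint speeds; "joint_efforts": joint torques, N m; "tool_pos": TCP position; "tool_rot": TCP orientation; "contact_force": force on the tool from outside, world axes, zero at the start; "ft_torque": the same for the moment, N m; "gripper_width": opening from 0.0 (shut) to 1.0 (fully open).
Only numpy, scipy, OpenCV 4.12 (cv2) and the standard library are available. Lean on these libraries where they do the work, as an engineer would, in place of code of your own. Each camera call takes 0.05 s, during which the arm holds its last target. There are 200 camera calls.

## Working session

There is one attempt and no reset: what is moved stays moved. The work goes in short steps, Python scripts to look and compute and a tool call to move; the robot and the scene stay as the last step left them, time stands still between calls to the robot, and variables do not carry over. Pictures are saved under pics/ and viewed, about 8 in all and at most 12, crops included, and the job is handed in when it is done.

Besides the shell and the picture viewer there is one more tool, called as name(argument=value, ...) on one line, values as JSON. apply_moves: Moves the arm, as the interface text tells. Its arguments: {"type":"object","properties":{"moves":{"type":"array","items":{"type":"array","items":{"type":"number"}}}},"required":["moves"]}

```bash
mkdir -p pics; ls; cat > h.py <<'E'
import numpy as np, cv2
from plant import manip
from scipy.spatial.transform import Rotation as R
def cal(n):
    c=manip.calibration(n); K=np.array(c["mtx"]);D=np.array(c["distortion"])
    return K,D,(np.array(c["T"]) if "T" in c else None)
def onplane(n,px,z):
    K,D,T=cal(n); u=cv2.undistortPoints(np.array(px,float).reshape(-1,1,2),K,D).reshape(-1,2)
    d=np.c_[u,np.ones(len(u))]@T[:3,:3].T; o=T[:3,3]
    return o+d*((z-o[2])/d[:,2])[:,None]
def proj(n,P):
    K,D,T=cal(n); Ti=np.linalg.inv(T); r=cv2.Rodrigues(Ti[:3,:3])[0]
    return cv2.projectPoints(np.array(P,float).reshape(-1,1,3),r,Ti[:3,3],K,D)[0].reshape(-1,2)
def st():
    s=manip.state(); print(round(s["time"],2),"pos",np.round(np.array(s["tool_pos"])*1000,1),"\nrot",np.round(R.from_quat(s["tool_rot"],scalar_first=True).as_matrix(),3).tolist(),"F",np.round(s["contact_force"],1),"w",round(s["gripper_width"],2)); return s
E
python3 - <<'E'
from h import *
s=st(); print(manip.tcp_to_tips, np.round(s["joint_pos"],3))
for n in("scene","side"): cv2.imwrite(f"pics/{n}0.png",manip.grab_frame(n)); print(n,np.round(cal(n)[2],3).tolist(), cal(n)[0][0,0])
print(np.round(manip.calibration("wrist")["T_tool_cam"],3).tolist())
E
```

```text
pics
0.0 pos [ 177.3 -598.7  249.1] 
rot [[-0.959, -0.0, 0.284], [-0.284, 0.002, -0.959], [-0.0, -1.0, -0.002]] F [ 0.5 -0.8 -0.5] w 1.0
0.019 [-1.402  0.053  1.614 -0.     1.476 -0.119]
scene [[0.866, -0.262, 0.427, 0.121], [-0.501, -0.46, 0.733, -0.844], [0.004, -0.848, -0.53, 0.514], [0.0, 0.0, 0.0, 1.0]] 511.08885931379103
side [[-0.831, -0.297, 0.47, 0.087], [-0.556, 0.415, -0.72, 0.38], [0.019, -0.86, -0.51, 0.507], [0.0, 0.0, 0.0, 1.0]] 464.0773755665307
[[0.0, 0.962, 0.272, -0.07], [-0.001, -0.272, 0.962, -0.123], [1.0, -0.0, 0.001, -0.001], [0.0, 0.0, 0.0, 1.0]]
```

View pics/scene0.png

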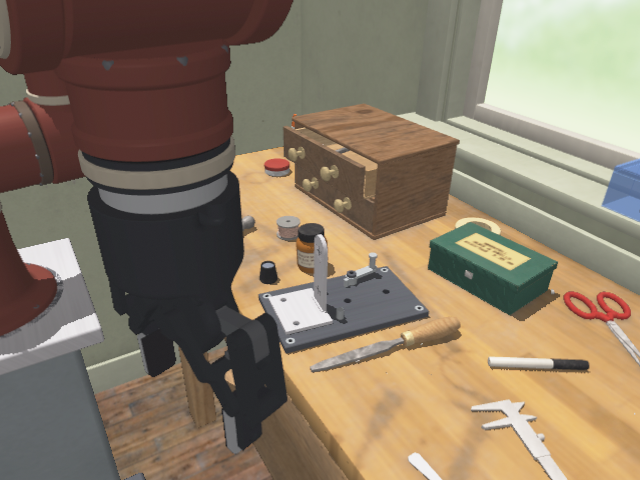

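View pics/side0.png

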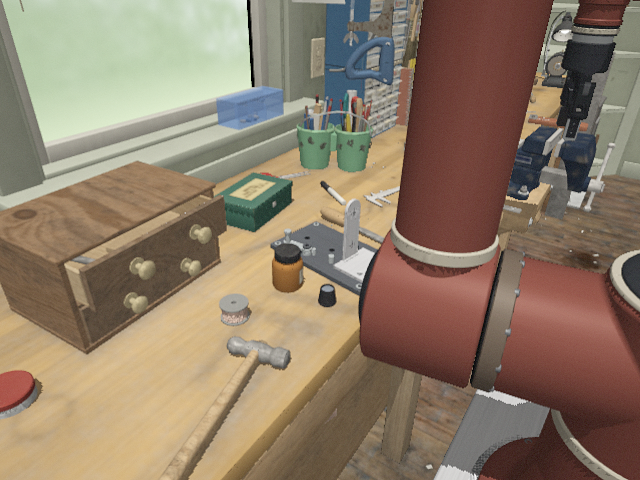

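The scene shows the plate at about (260–427, 268–345), with the bracket upright at (320, 235–310) and the clip stud at (373, 260). The file is on its right and the jar at (311, 250). In the side view the jar is at (287, 268) and the bracket at (351, 235). I'll zoom in next.

```bash
python3 - <<'E'
import cv2
a=cv2.imread("pics/scene0.png")[225:355,250:440]
cv2.imwrite("pics/z1.png",cv2.resize(a,None,fx=4,fy=4,interpolation=cv2.INTER_CUBIC))
E
```

```text
(no output)
```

View pics/z1.png

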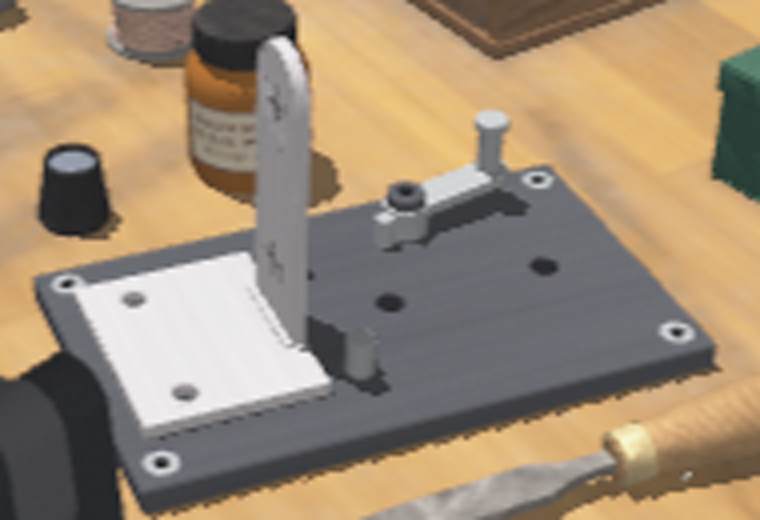

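```bash
cat >> h.py <<'E'
def Z(c): return np.array(c,float)/4+[250,225]
E
python3 - <<'E'
from h import *
from scipy.optimize import least_squares as LS
W=onplane("scene",Z([[35,278],[552,167],[714,347],[150,495]]),.012)*1000
M=np.array([[-95,70],[145,70],[145,-70],[-95,-70]])
def f(p,M=M,W=W): c,s=np.cos(p[2]),np.sin(p[2]); return ((M@np.array([[c,s],[-s,c]])+p[:2])-W[:,:2]).ravel()
p=LS(f,[600,0,0]).x; print("plate",p,np.degrees(p[2]),"res",f(p).round(1)); print(W.round(1))
def toP(w): c,s=np.cos(p[2]),np.sin(p[2]); return (np.asarray(w)[:,:2]-p[:2])@np.array([[c,-s],[s,c]])
for n,q,z in [("foot",[[75,288],[148,430],[330,380]],.018),("studtop",[[491,118]],.0525),("pivot",[[406,190]],.035),("screws",[[67,283],[538,179],[677,331],[161,463]],.012),("loupe top",[[75,160]],.031),("jar top",[[245,15]],.078),("pin base",[[360,375]],.012),("pintop",[[361,336]],.028),("file",[[370,520],[625,440],[755,440]],.015)]:
    w=onplane("scene",Z(q),z)*1000; print(n,w[:,:2].round(1).tolist(),"plate:",toP(w).round(1).tolist())
S=onplane("side",[[281,240]],.012)*1000; print("side farcorner",S.round(1))
np.save("plate.npy",p)
E
```

```text
plate [ 4.71003925e+02 -3.00213528e+02 -1.57223135e-01] -9.008222082161128 res [-0.6  0.4  1.1  1.8  2.4 -2.3 -2.9  0.1]
[[ 388.8 -216.6   12. ]
 [ 624.1 -255.6   12. ]
 [ 600.8 -389.8   12. ]
 [ 369.1 -354.6   12. ]]
foot [[396.7, -238.2], [381.7, -329.4], [455.0, -338.3]] plate: [[-83.1, 49.6], [-83.6, -42.8], [-9.8, -40.1]]
studtop [[584.2, -259.8]] plate: [[105.4, 57.6]]
pivot [[537.3, -266.2]] plate: [[60.2, 43.9]]
screws [[398.7, -226.2], [612.8, -260.2], [594.9, -374.7], [380.5, -341.6]] plate: [[-83.1, 61.8], [133.8, 61.7], [134.0, -54.2], [-82.9, -55.1]]
loupe top [[429.8, -171.6]] plate: [[-60.8, 120.5]]
jar top [[515.2, -169.9]] plate: [[23.2, 135.6]]
pin base [[470.7, -335.4]] plate: [[5.2, -34.8]]
pintop [[472.6, -332.1]] plate: [[6.6, -31.2]]
file [[428.4, -407.0], [532.9, -418.2], [574.4, -441.9]] plate: [[-25.3, -112.1], [79.6, -106.8], [124.3, -123.7]]
side farcorner [[ 611.9 -274.7   12. ]]
```

apply_moves(moves=[[-0.3,0,0,0,0,-8.06,0],[-0.3,0,0,0,0,-8.06,0],[-0.3,0,0,0,0,-8.06,0],[-0.3,0,0,0,0,-8.06,0],[-0.3,0,0,0,0,-8.06,0],[-0.3,0,0,0,0,-8.06,0],[-0.3,0,0,0,0,-8.06,0],[-0.3,0,0,0,0,-8.06,0]])

```text
time: 0.9
tool_pos: [0.1773, -0.599, 0.2496]
tool_rot: [0.461, -0.46, 0.537, -0.536]
contact_force: [-0.3, 0.0, -0.7]
gripper_width: 0.65
```

apply_moves(moves=[[-0.3,-21.5,2,11,0,0,0],[-0.3,-21.5,2,11,0,0,0],[-0.3,-21.5,2,11,0,0,0],[-0.3,-21.5,2,11,0,0,0],[-0.3,-21.5,2,11,0,0,0],[-0.3,-21.5,2,11,0,0,0],[-0.3,-21.5,2,11,0,0,0],[-0.3,-21.5,2,11,0,0,0],[-0.3,-21.5,2,11,0,0,0],[-0.3,-21.5,2,11,0,0,0],[-0.3,-21.5,2,11,0,0,0],[-0.3,-21.5,2,11,0,0,0],[-0.3,-21.5,2,11,0,0,0],[-0.3,-21.5,2,11,0,0,0],[-0.3,-21.5,2,11,0,0,0],[-0.3,-21.5,2,11,0,0,0],[-0.3,0,0,0,0,0,0],[-0.3,0,0,0,0,0,0]])

```text
time: 2.7
tool_pos: [0.4051, -0.2869, 0.2179]
tool_rot: [0.459, -0.46, 0.538, -0.537]
contact_force: [0.6, -0.7, 0.7]
gripper_width: 0.649
```

```bash
python3 - <<'E'
from h import *
s=st(); im=manip.grab_frame("wrist"); cv2.imwrite("pics/w1.png",im); np.save("w1.npy",np.r_[s["tool_pos"],s["tool_rot"]])
E
```

```text
2.7 pos [ 405.1 -286.9  217.9] 
rot [[-0.156, -0.001, 0.988], [-0.988, 0.0, -0.156], [-0.0, -1.0, -0.001]] F [ 0.6 -0.7  0.7] w 0.65
```

View pics/w1.png

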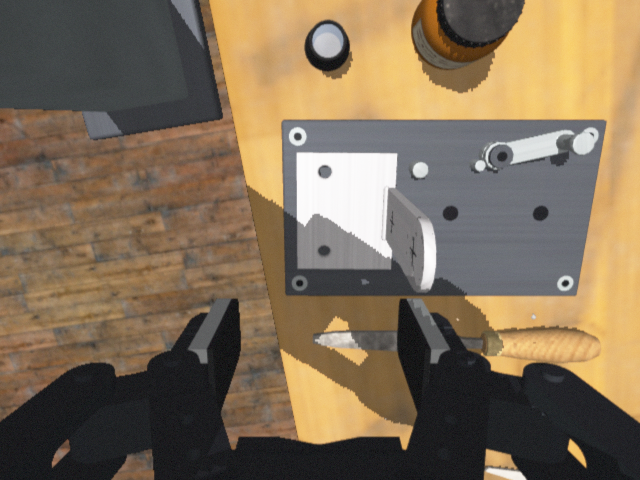

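The wrist view shows plate corners at (282,121), (606,121), (577,295) and (287,295), and foot corners at (297,153), (397,153), (391,269) and (298,270). The left pin is at (420,170), the pivot at (501,153) and the stud head at (582,143). The finger tips end near row 300.

```bash
cat >> h.py <<'E'
def wrist_T(pq):
    T=np.eye(4);T[:3,:3]=R.from_quat(pq[3:],scalar_first=True).as_matrix();T[:3,3]=pq[:3]
    return T@np.array(manip.calibration("wrist")["T_tool_cam"])
def wplane(pq,px,z):
    K,D,_=cal("wrist");T=wrist_T(pq);u=cv2.undistortPoints(np.array(px,float).reshape(-1,1,2),K,D).reshape(-1,2)
    d=np.c_[u,np.ones(len(u))]@T[:3,:3].T;o=T[:3,3]
    return (o+d*((z-o[2])/d[:,2])[:,None])*1000
E
python3 - <<'E'
from h import *
from scipy.optimize import least_squares as LS
pq=np.load("w1.npy")
W=np.r_[wplane(pq,[[282,121],[606,121],[577,295],[287,295]],.012)]
M=np.array([[-95,70],[145,70],[145,-70],[-95,-70]])
def f(p): c,s=np.cos(p[2]),np.sin(p[2]); return ((M@np.array([[c,s],[-s,c]])+p[:2])-W[:,:2]).ravel()
p=LS(f,[471,-297,-.157]).x; print(p.round(3),f(p).round(1)); np.save("plate.npy",p)
def toP(w): c,s=np.cos(p[2]),np.sin(p[2]); return ((np.asarray(w)[:,:2]-p[:2])@np.array([[c,-s],[s,c]])).round(1).tolist()
for n,q,z in [("foot",[[297,153],[397,153],[391,269],[298,270]],.018),("pin",[[420,170]],.028),("stud",[[582,143]],.0525),("pivot",[[501,153]],.035),("screws",[[297,136],[591,134],[565,283],[299,283]],.012),("loupe",[[328,40]],.031),("jar",[[485,10]],.078)]: print(n,toP(wplane(pq,q,z)))
print("tcp",toP([pq[:2]*1000]))
# tips in tool frame, at tool x=-11mm
c=manip.calibration("wrist");T=np.array(c["T_tool_cam"]);K,D,_=cal("wrist")
u=cv2.undistortPoints(np.array([[212,300],[240,300],[400,300],[426,300]],float).reshape(-1,1,2),K,D).reshape(-1,2)
d=np.c_[u,np.ones(4)]@T[:3,:3].T;o=T[:3,3];print(((o+d*((-.011-o[0])/d[:,0])[:,None])*1000).round(1))
E
```

```text
[ 4.72325e+02 -2.97483e+02 -1.54000e-01] [-0.8  1.3  2.   1.3  0.7 -1.3 -1.9 -1.3]
foot [[-83.0, 46.3], [-9.7, 46.1], [-10.2, -43.9], [-83.7, -44.6]]
pin [[5.6, 34.9]]
stud [[104.2, 54.9]]
pivot [[59.5, 47.3]]
screws [[-83.2, 58.2], [133.8, 59.2], [132.6, -58.3], [-83.3, -58.0]]
loupe [[-60.9, 120.3]]
jar [[24.2, 127.6]]
tcp [[-68.1, 0.1]]
[[-11.   13.4 -35.3]
 [-11.   13.4 -25.8]
 [-11.   13.4  28.7]
 [-11.   13.4  37.5]]
```

apply_moves(moves=[[-0.3,0,18.5,0,0,0,0],[-0.3,0,18.5,0,0,0,0],[-0.3,0,18.5,0,0,0,0],[-0.3,0,18.5,0,0,0,0],[-0.3,0,18.5,0,0,0,0],[-0.3,0,0,6,0,0,0],[-0.3,0,0,4,0,0,0],[-0.3,0,0,2,0,0,0],[-0.3,0,0,0,0,0,0]])

```text
time: 3.65
tool_pos: [0.4179, -0.2899, 0.1273]
tool_rot: [-0.459, 0.459, -0.537, 0.539]
contact_force: [0.0, -0.3, 0.3]
gripper_width: 0.653
```

```bash
cat > plan.py <<'E'
from h import *
p=np.load("plate.npy"); W2=37.5; tip=13.4
def PX(w):  # world mm -> plate x, y
    c,s=np.cos(p[2]),np.sin(p[2]); return (np.asarray(w)[:2]-p[:2])@np.array([[c,-s],[s,c]])
def tcp(pt,side,a):  # tip corner pt (plate x, z above plate top); side +1 far, -1 near
    u=np.array([np.cos(a),np.sin(a)]);d=np.array([np.sin(a),-np.cos(a)])
    return np.array(pt)-tip*d-side*W2*u
def B(th,s,h): return np.array([h-6*np.cos(th)+s*np.sin(th),6*np.sin(th)+s*np.cos(th)])
def Q(th,h): return np.array([h-6*np.cos(th)+6*np.sin(th),6*np.sin(th)+6*np.cos(th)])
def A(th,m,a,h):
    f=np.array([-np.cos(th),np.sin(th)]);E=Q(th,h)+68*f
    d=np.array([np.sin(a),-np.cos(a)])
    return E-m*f if a<=np.pi/2-th else E+m*d
def rows(poses):  # list of (x,z,alpha)
    for (x0,z0,a0),(x1,z1,a1) in zip(poses,poses[1:]):
        u=np.array([np.cos(a0),np.sin(a0)]);d=np.array([np.sin(a0),-np.cos(a0)]);v=np.array([x1-x0,z1-z0])
        print([-.3,0,round(v@d,1),round(v@u,1),round(np.degrees(a1-a0),1),0,0],end=",")
    print()
def now():
    s=st();w=np.array(s["tool_pos"])*1000;Rm=R.from_quat(s["tool_rot"],scalar_first=True).as_matrix()
    x,y=PX(w);print("plate x,y",round(x,1),round(y,1),"alpha",round(np.degrees(np.arcsin(Rm[2,2])),1));return x,w[2]-12,np.arcsin(Rm[2,2])
E
python3 - <<'E'
from plan import *
c=now();D=np.radians;h=-9.7
ths=np.arange(0,39,2.); s=np.interp(ths,[0,8,16,24,30,36,38],[100,95,88,80,70,55,53])
P=[c]+[(*tcp(B(D(t),ss,h),1,0),0) for t,ss in zip(ths,s)]
rows(P); print(np.round(P,1).tolist())
E
```

```text
3.65 pos [ 417.9 -289.9  127.3] 
rot [[-0.157, 0.002, 0.988], [-0.988, -0.002, -0.157], [0.001, -1.0, 0.002]] F [ 0.  -0.3  0.3] w 0.65
plate x,y -54.9 -0.9 alpha 0.1
[-0.3, 0, np.float64(1.9), np.float64(1.7), np.float64(-0.1), 0, 0],[-0.3, 0, np.float64(1.1), np.float64(3.4), np.float64(0.0), 0, 0],[-0.3, 0, np.float64(1.2), np.float64(3.4), np.float64(0.0), 0, 0],[-0.3, 0, np.float64(1.3), np.float64(3.3), np.float64(0.0), 0, 0],[-0.3, 0, np.float64(1.4), np.float64(3.2), np.float64(0.0), 0, 0],[-0.3, 0, np.float64(2.0), np.float64(3.0), np.float64(0.0), 0, 0],[-0.3, 0, np.float64(2.1), np.float64(2.9), np.float64(0.0), 0, 0],[-0.3, 0, np.float64(2.2), np.float64(2.7), np.float64(0.0), 0, 0],[-0.3, 0, np.float64(2.3), np.float64(2.6), np.float64(0.0), 0, 0],[-0.3, 0, np.float64(2.6), np.float64(2.4), np.float64(0.0), 0, 0],[-0.3, 0, np.float64(2.7), np.float64(2.2), np.float64(0.0), 0, 0],[-0.3, 0, np.float64(2.7), np.float64(2.1), np.float64(0.0), 0, 0],[-0.3, 0, np.float64(2.8), np.float64(1.9), np.float64(0.0), 0, 0],[-0.3, 0, np.float64(4.0), np.float64(1.2), np.float64(0.0), 0, 0],[-0.3, 0, np.float64(4.0), np.float64(0.9), np.float64(0.0), 0, 0],[-0.3, 0, np.float64(3.9), np.float64(0.7), np.float64(0.0), 0, 0],[-0.3, 0, np.float64(5.3), np.float64(-0.4), np.float64(0.0), 0, 0],[-0.3, 0, np.float64(5.2), np.float64(-0.8), np.float64(0.0), 0, 0],[-0.3, 0, np.float64(5.1), np.float64(-1.1), np.float64(0.0), 0, 0],[-0.3, 0, np.float64(2.6), np.float64(0.4), np.float64(0.0), 0, 0],
[[-54.9, 115.3, 0.0], [-53.2, 113.4, 0.0], [-49.8, 112.3, 0.0], [-46.4, 111.1, 0.0], [-43.1, 109.7, 0.0], [-39.9, 108.3, 0.0], [-36.9, 106.3, 0.0], [-34.0, 104.1, 0.0], [-31.3, 101.9, 0.0], [-28.7, 99.6, 0.0], [-26.3, 97.0, 0.0], [-24.1, 94.4, 0.0], [-22.0, 91.7, 0.0], [-20.1, 88.9, 0.0], [-19.0, 84.9, 0.0], [-18.1, 81.0, 0.0], [-17.4, 77.0, 0.0], [-17.8, 71.7, 0.0], [-18.6, 66.5, 0.0], [-19.7, 61.4, 0.0], [-19.3, 58.9, 0.0]]
```

apply_moves(moves=[[-0.3,0,1.9,1.7,0,0,0],[-0.3,0,1.1,3.4,0,0,0],[-0.3,0,1.2,3.4,0,0,0],[-0.3,0,1.3,3.3,0,0,0],[-0.3,0,1.4,3.2,0,0,0],[-0.3,0,2,3,0,0,0],[-0.3,0,2.1,2.9,0,0,0],[-0.3,0,2.2,2.7,0,0,0],[-0.3,0,2.3,2.6,0,0,0],[-0.3,0,2.6,2.4,0,0,0],[-0.3,0,0,0,0,0,0]])

```text
time: 4.75
tool_pos: [0.4454, -0.2935, 0.1073]
tool_rot: [0.459, -0.459, 0.538, -0.538]
contact_force: [-0.4, 0.6, 0.8]
gripper_width: 0.651
```

```bash
python3 - <<'E'
from plan import *
now(); a=manip.grab_frame("scene")[200:350,250:440]; b=manip.grab_frame("side")[150:300,240:430]
cv2.imwrite("pics/m1.png",cv2.resize(np.hstack([a,b]),None,fx=2.1,fy=2.1,interpolation=cv2.INTER_CUBIC))
E
```

```text
4.75 pos [ 445.4 -293.5  107.3] 
rot [[-0.157, -0.0, 0.988], [-0.988, 0.0, -0.157], [-0.0, -1.0, -0.0]] F [-0.4  0.6  0.8] w 0.65
plate x,y -27.2 -0.2 alpha -0.0
```

View pics/m1.png

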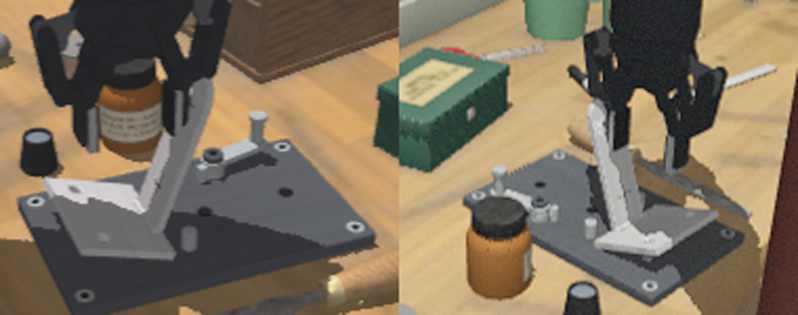

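The crops show the bracket tipping cleanly at about 18° on its heel, with the far finger on the upright and the near finger over the foot. The heel has not slid.

apply_moves(moves=[[-0.3,0,2.7,2.2,0,0,0],[-0.3,0,2.7,2.1,0,0,0],[-0.3,0,2.8,1.9,0,0,0],[-0.3,0,4,1.2,0,0,0],[-0.3,0,4,0.9,0,0,0],[-0.3,0,3.9,0.7,0,0,0],[-0.3,0,5.3,-0.4,0,0,0],[-0.3,0,5.2,-0.8,0,0,0],[-0.3,0,0,0,0,0,0]])

```text
time: 5.75
tool_pos: [0.4523, -0.2942, 0.0758]
tool_rot: [0.459, -0.459, 0.539, -0.537]
contact_force: [-0.9, 0.2, -1.4]
gripper_width: 0.649
```

```bash
python3 - <<'E'
from plan import *
now(); a=manip.grab_frame("scene")[200:350,250:440]; b=manip.grab_frame("side")[150:300,240:430]
cv2.imwrite("pics/m2.png",cv2.resize(np.hstack([a,b]),None,fx=2.1,fy=2.1,interpolation=cv2.INTER_CUBIC))
E
```

```text
5.75 pos [ 452.3 -294.2   75.8] 
rot [[-0.157, -0.002, 0.988], [-0.988, 0.001, -0.157], [-0.001, -1.0, -0.002]] F [-0.9  0.2 -1.4] w 0.65
plate x,y -20.3 0.2 alpha -0.1
```

View pics/m2.png

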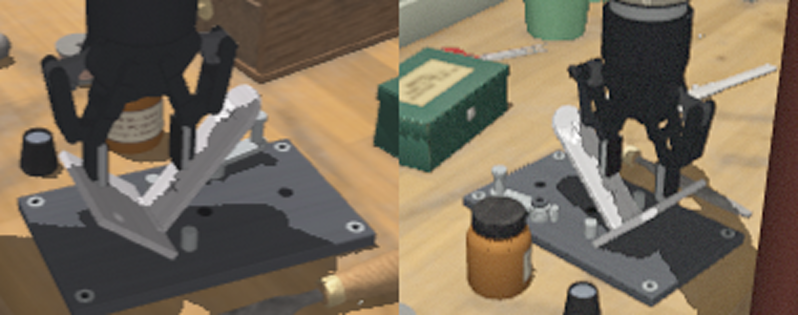

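θ is about 34° with both fingertips near the faces. Next I'll plan the trap and the braked lowering.

```bash
cat >> plan.py <<'E'
def rows(poses):
    out=[]
    for (x0,z0,a0),(x1,z1,a1) in zip(poses,poses[1:]):
        u=np.array([np.cos(a0),np.sin(a0)]);d=np.array([np.sin(a0),-np.cos(a0)]);v=np.array([x1-x0,z1-z0])
        out.append("[-0.3,0,%.1f,%.1f,%.1f,0,0]"%(v@d,v@u,np.degrees(a1-a0)))
    print(",".join(out))
E
python3 - <<'E'
from plan import *
c=now();D=np.radians;h=-9.7
P=[c]+[(*tcp(B(D(t),6+75*np.sin(D(t)),h),1,0),0) for t in (36,37,38,39,40,41,42,43,44)]
P0=len(P)
for t in np.arange(45,97,1.5):
    a=D(np.interp(t,[44,66],[0,25])); P.append((*tcp(A(D(t),14,a,h),-1,a),a))
rows(P[:P0]);print();rows(P[P0-1:P0+16]);print();rows(P[P0+15:]); print(np.round(P[P0-1::6],2).tolist())
E
```

```text
5.85 pos [ 453.  -294.7   77. ] 
rot [[-0.157, 0.0, 0.988], [-0.988, 0.0, -0.157], [-0.0, -1.0, -0.0]] F [-0.2 -0.2  0.3] w 0.65
plate x,y -19.5 -0.3 alpha -0.0
[-0.3,0,7.5,-3.1,0.0,0,0],[-0.3,0,-0.4,1.4,0.0,0,0],[-0.3,0,-0.4,1.4,0.0,0,0],[-0.3,0,-0.3,1.4,0.0,0,0],[-0.3,0,-0.3,1.4,0.0,0,0],[-0.3,0,-0.2,1.4,0.0,0,0],[-0.3,0,-0.2,1.4,0.0,0,0],[-0.3,0,-0.1,1.5,0.0,0,0],[-0.3,0,-0.1,1.5,0.0,0,0]

[-0.3,0,-1.4,0.5,1.1,0,0],[-0.3,0,-2.1,0.8,1.7,0,0],[-0.3,0,-2.0,0.9,1.7,0,0],[-0.3,0,-1.9,0.9,1.7,0,0],[-0.3,0,-1.8,1.0,1.7,0,0],[-0.3,0,-1.8,1.0,1.7,0,0],[-0.3,0,-1.7,1.1,1.7,0,0],[-0.3,0,-1.6,1.1,1.7,0,0],[-0.3,0,-1.5,1.1,1.7,0,0],[-0.3,0,-1.4,1.1,1.7,0,0],[-0.3,0,-1.3,1.1,1.7,0,0],[-0.3,0,-1.3,1.2,1.7,0,0],[-0.3,0,-1.2,1.2,1.7,0,0],[-0.3,0,-1.1,1.2,1.7,0,0],[-0.3,0,-1.0,1.4,1.7,0,0],[-0.3,0,0.2,1.9,0.0,0,0]

[-0.3,0,0.3,1.9,0.0,0,0],[-0.3,0,0.3,1.9,0.0,0,0],[-0.3,0,0.4,1.9,0.0,0,0],[-0.3,0,0.4,1.9,0.0,0,0],[-0.3,0,0.5,1.9,0.0,0,0],[-0.3,0,0.5,1.9,0.0,0,0],[-0.3,0,0.6,1.9,0.0,0,0],[-0.3,0,0.6,1.8,0.0,0,0],[-0.3,0,0.7,1.8,0.0,0,0],[-0.3,0,0.7,1.8,0.0,0,0],[-0.3,0,0.8,1.8,0.0,0,0],[-0.3,0,0.8,1.8,0.0,0,0],[-0.3,0,0.8,1.7,0.0,0,0],[-0.3,0,0.9,1.7,0.0,0,0],[-0.3,0,0.9,1.7,0.0,0,0],[-0.3,0,1.0,1.7,0.0,0,0],[-0.3,0,1.0,1.7,0.0,0,0],[-0.3,0,1.1,1.6,0.0,0,0],[-0.3,0,1.1,1.6,0.0,0,0]
[[-11.16, 59.36, 0.0], [-6.75, 70.76, 0.17], [-2.35, 80.95, 0.35], [5.49, 87.06, 0.44], [16.95, 89.16, 0.44], [28.6, 89.44, 0.44]]
```

apply_moves(moves=[[-0.3,0,1.5,0.8,0,0,0],[-0.3,0,1.5,0.8,0,0,0],[-0.3,0,1.5,0.8,0,0,0],[-0.3,0,0.4,1,0,0,0],[-0.3,0,0.4,1,0,0,0],[-0.3,0,0.4,1,0,0,0],[-0.3,0,0,1,0,0,0],[-0.3,0,0,1,0,0,0],[-0.3,0,0,1,0,0,0],[-0.3,0,0,0,0,0,0]])

```text
time: 6.85
tool_pos: [0.4615, -0.2961, 0.0715]
tool_rot: [-0.459, 0.459, -0.538, 0.538]
contact_force: [0.2, 0.0, 0.8]
gripper_width: 0.648
```

```bash
python3 - <<'E'
from plan import *
now(); a=manip.grab_frame("scene")[200:350,250:440]; b=manip.grab_frame("side")[150:300,240:430]
cv2.imwrite("pics/m3.png",cv2.resize(np.hstack([a,b]),None,fx=2.1,fy=2.1,interpolation=cv2.INTER_CUBIC))
E
```

```text
6.85 pos [ 461.5 -296.1   71.5] 
rot [[-0.157, 0.0, 0.988], [-0.988, -0.0, -0.157], [0.0, -1.0, 0.0]] F [0.2 0.  0.8] w 0.65
plate x,y -10.9 -0.3 alpha 0.0
```

View pics/m3.png

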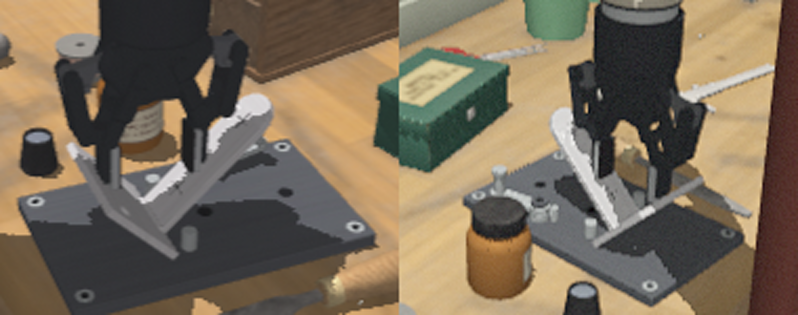

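The bracket is held between both fingertips at about 42°, with the near tip on the foot's inner face. I'll start lowering it.

apply_moves(moves=[[-0.3,0,-1.4,0.5,1.1,0,0],[-0.3,0,-2.1,0.8,1.7,0,0],[-0.3,0,-2.0,0.9,1.7,0,0],[-0.3,0,-1.9,0.9,1.7,0,0],[-0.3,0,-1.8,1.0,1.7,0,0],[-0.3,0,-1.8,1.0,1.7,0,0],[-0.3,0,-1.7,1.1,1.7,0,0],[-0.3,0,-1.6,1.1,1.7,0,0],[-0.3,0,-1.5,1.1,1.7,0,0],[-0.3,0,-1.4,1.1,1.7,0,0],[-0.3,0,0,0,0,0,0]])

```text
time: 8.05
tool_pos: [0.4682, -0.2972, 0.0897]
tool_rot: [-0.52, 0.389, -0.455, 0.609]
contact_force: [0.5, -0.7, -0.3]
gripper_width: 0.646
```

```bash
python3 - <<'E'
from plan import *
now(); a=manip.grab_frame("scene")[200:350,250:440]; b=manip.grab_frame("side")[150:300,240:430]
cv2.imwrite("pics/m4.png",cv2.resize(np.hstack([a,b]),None,fx=2.1,fy=2.1,interpolation=cv2.INTER_CUBIC))
E
```

```text
8.05 pos [ 468.2 -297.2   89.7] 
rot [[-0.157, 0.28, 0.947], [-0.988, -0.045, -0.151], [-0.0, -0.959, 0.283]] F [ 0.5 -0.7 -0.3] w 0.65
plate x,y -4.2 -0.3 alpha 16.5
```

View pics/m4.png

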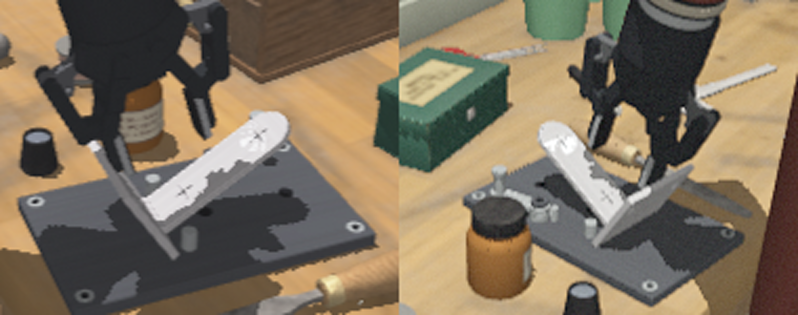

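The near finger is braking the bracket at about 57°, and the heel hasn't moved. I'll continue slowly.

apply_moves(moves=[[-0.3,0,-1.3,1.1,1.7,0,0],[-0.3,0,-1.3,1.2,1.7,0,0],[-0.3,0,-1.2,1.2,1.7,0,0],[-0.3,0,-1.1,1.2,1.7,0,0],[-0.3,0,-1.0,1.4,1.7,0,0],[-0.3,0,0.2,1.9,0,0,0],[-0.3,0,0.3,1.9,0,0,0],[-0.3,0,0.3,1.9,0,0,0],[-0.3,0,0.4,1.9,0,0,0],[-0.3,0,0.4,1.9,0,0,0],[-0.3,0,0.5,1.9,0,0,0],[-0.3,0,0.5,1.9,0,0,0],[-0.3,0,0,0,0,0,0]])

```text
time: 9.45
tool_pos: [0.4856, -0.3, 0.1008]
tool_rot: [-0.547, 0.349, -0.409, 0.641]
contact_force: [1.3, 0.6, 1.2]
gripper_width: 0.649
```

```bash
python3 - <<'E'
from plan import *
now(); a=manip.grab_frame("scene")[200:350,250:440]; b=manip.grab_frame("side")[150:300,240:430]
cv2.imwrite("pics/m5.png",cv2.resize(np.hstack([a,b]),None,fx=2.1,fy=2.1,interpolation=cv2.INTER_CUBIC))
E
```

```text
9.45 pos [ 485.6 -300.   100.8] 
rot [[-0.157, 0.416, 0.896], [-0.988, -0.066, -0.142], [0.0, -0.907, 0.421]] F [1.3 0.6 1.2] w 0.65
plate x,y 13.5 -0.4 alpha 24.9
```

View pics/m5.png

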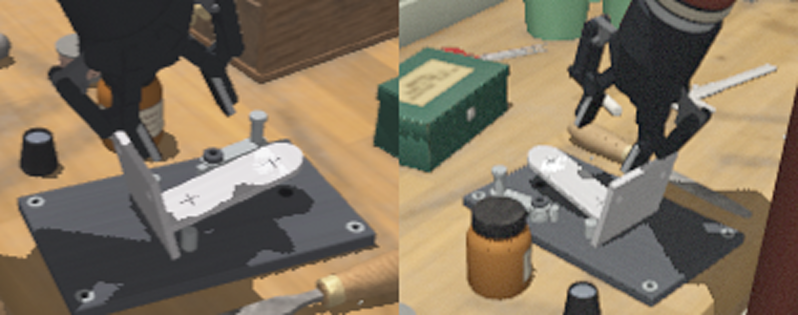

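It is at about 75° and still held. I'll do the last part at half speed.

apply_moves(moves=[[-0.3,0,0.3,1,0,0,0],[-0.3,0,0.3,1,0,0,0],[-0.3,0,0.3,1,0,0,0],[-0.3,0,0.3,1,0,0,0],[-0.3,0,0.4,1,0,0,0],[-0.3,0,0.4,1,0,0,0],[-0.3,0,0.4,1,0,0,0],[-0.3,0,0.4,1,0,0,0],[-0.3,0,0.4,1,0,0,0],[-0.3,0,0.4,1,0,0,0],[-0.3,0,0.4,1,0,0,0],[-0.3,0,0.4,1,0,0,0],[-0.3,0,0.4,1,0,0,0],[-0.3,0,0.4,1,0,0,0],[-0.3,0,0.4,1,0,0,0],[-0.3,0,0.4,1,0,0,0],[-0.3,0,0.4,1,0,0,0],[-0.3,0,0.4,1,0,0,0],[-0.3,0,0.4,1,0,0,0],[-0.3,0,0.4,1,0,0,0]])

```text
time: 11.55
tool_pos: [0.5059, -0.3027, 0.1014]
tool_rot: [-0.547, 0.349, -0.41, 0.64]
contact_force: [-0.2, 0.4, 0.3]
gripper_width: 0.646
```

apply_moves(moves=[[-0.3,0,0.2,1,0,0,0],[-0.3,0,0.2,1,0,0,0],[-0.3,0,0.2,1,0,0,0],[-0.3,0,0.2,1,0,0,0],[-0.3,0,0.2,1,0,0,0],[-0.3,0,0.2,1,0,0,0],[-0.3,0,0,1,0,0,0],[-0.3,0,0,1,0,0,0],[-0.3,0,0,1,0,0,0],[-0.3,0,0,1,0,0,0],[-0.3,0,0,0,0,0,0]])

```text
time: 12.65
tool_pos: [0.516, -0.3048, 0.1054]
tool_rot: [-0.547, 0.349, -0.409, 0.641]
contact_force: [0.2, 0.1, -0.5]
gripper_width: 0.652
```

```bash
python3 - <<'E'
from plan import *
now(); a=manip.grab_frame("scene")[200:350,250:440]; b=manip.grab_frame("side")[150:300,240:430]
cv2.imwrite("pics/m6.png",cv2.resize(np.hstack([a,b]),None,fx=2.1,fy=2.1,interpolation=cv2.INTER_CUBIC))
E
```

```text
12.65 pos [ 516.  -304.8  105.4] 
rot [[-0.157, 0.416, 0.896], [-0.988, -0.066, -0.142], [0.0, -0.907, 0.421]] F [ 0.2  0.1 -0.5] w 0.65
plate x,y 44.2 -0.5 alpha 24.9
```

View pics/m6.png

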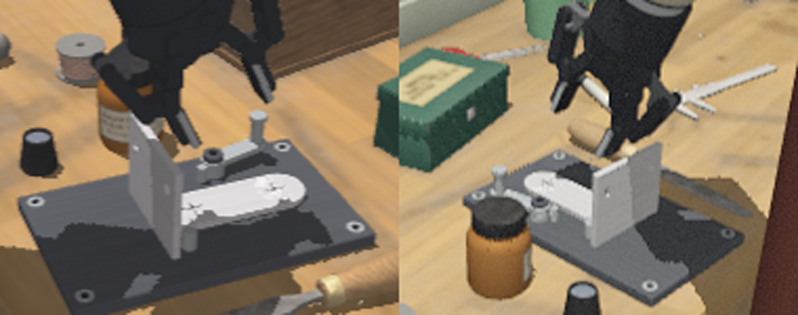

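The bracket lies flat on its back with the foot upright behind the pins. I'll retract, level the tool, shut the jaws and go round behind the foot.

apply_moves(moves=[[-0.3,0,-3,4,0,0,0],[-0.3,0,-15,8,0,0,0],[-0.3,0,-18,8,0,0,0],[-0.3,0,-18,8,0,0,0],[-0.3,0,-18,8,0,0,0],[-0.3,0,-18,8,0,0,0],[1,0,0,0,-8.3,0,0],[1,0,0,0,-8.3,0,0],[1,0,0,0,-8.3,0,0],[1,0,0,-20,0,0,0],[1,0,0,-20,0,0,0],[1,0,0,-20,0,0,0],[1,0,0,-20,0,0,0],[1,0,0,-20,0,0,0],[1,0,0,0,0,0,0]])

```text
time: 14.25
tool_pos: [0.4179, -0.2892, 0.2056]
tool_rot: [-0.459, 0.459, -0.538, 0.538]
contact_force: [0.7, 0.2, 0.4]
gripper_width: -0.004
```

```bash
python3 - <<'E'
from plan import *
now()
pq=np.r_[manip.state()["tool_pos"],manip.state()["tool_rot"]]; np.save("w2.npy",pq); im=manip.grab_frame("wrist"); cv2.imwrite("pics/w2.png",im)
E
```

```text
14.25 pos [ 417.9 -289.2  205.6] 
rot [[-0.158, 0.0, 0.987], [-0.987, -0.0, -0.158], [0.0, -1.0, 0.0]] F [0.7 0.2 0.4] w -0.0
plate x,y -55.0 -0.2 alpha 0.0
```

View pics/w2.png

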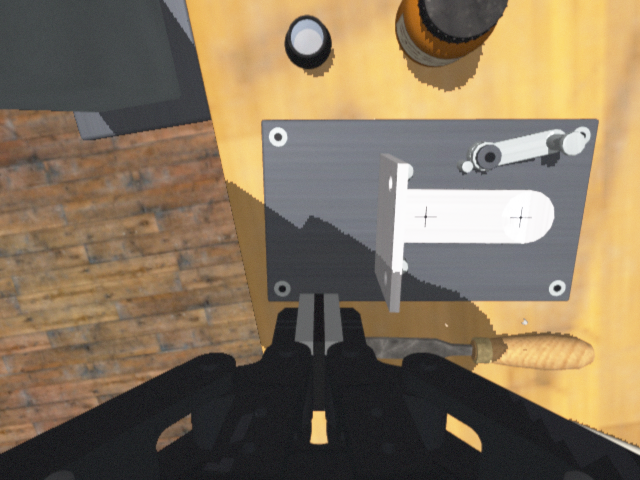

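The wrist view shows the upright lying between the pins (410,170) and (403,268), with the foot at columns 377–405. The clip is still open with its stud at (573,143), and the bystanders are unmoved. Next I'll push it home.

apply_moves(moves=[[1,0,21,0,0,0,0],[1,0,21,0,0,0,0],[1,0,21,0,0,0,0],[1,0,21,0,0,0,0],[1,0,21,0,0,0,0],[1,0,21,0,0,0,0],[1,0,0,10,0,0,0],[1,0,0,8,0,0,0],[1,0,0,2,0,0,0],[1,0,0,2,0,0,0],[1,0,0,2,0,0,0],[1,0,0,2,0,0,0]])

```text
time: 15.5
tool_pos: [0.4451, -0.2936, 0.08]
tool_rot: [-0.459, 0.459, -0.537, 0.538]
contact_force: [0.6, -0.6, 0.2]
gripper_width: -0.0
```

apply_moves(moves=[[1,0,0,1,0,0,0],[1,0,0,1,0,0,0],[1,0,0,1,0,0,0],[1,0,0,1,0,0,0],[1,0,0,0,0,0,0]])

```text
time: 16.0
tool_pos: [0.4485, -0.2941, 0.0794]
tool_rot: [0.459, -0.459, 0.538, -0.538]
contact_force: [-2.4, -0.1, 1.8]
gripper_width: 0.002
```

apply_moves(moves=[[1,0,0,1,0,0,0],[1,0,0,1,0,0,0],[1,0,0,1,0,0,0],[1,0,0,0,0,0,0]])

```text
time: 16.4
tool_pos: [0.4516, -0.2945, 0.0794]
tool_rot: [0.459, -0.459, 0.538, -0.538]
contact_force: [-2.9, 0.7, 1.3]
gripper_width: 0.0
```

apply_moves(moves=[[1,0,0,0.7,0,0,0],[1,0,0,0.7,0,0,0],[1,0,0,0.6,0,0,0],[1,0,0,0,0,0,0]])

```text
time: 16.8
tool_pos: [0.4519, -0.2946, 0.0793]
tool_rot: [0.458, -0.46, 0.539, -0.536]
contact_force: [-10.6, 1.3, 6.3]
gripper_width: -0.002
```

apply_moves(moves=[[1,0,0,0.7,0,0,0],[1,0,0,0.7,0,0,0],[1,0,0,0.6,0,0,0],[1,0,0,0,0,0,0]])

```text
time: 17.2
tool_pos: [0.4521, -0.2947, 0.0793]
tool_rot: [0.457, -0.461, 0.541, -0.535]
contact_force: [-18.3, 2.8, 12.7]
gripper_width: -0.001
```

It is home: sliding took about 3 N, then the force rose to 18 N with no motion. I'll back off, rise and plan the clip swing.

apply_moves(moves=[[1,0,0,-4,0,0,0],[1,0,0,-8,0,0,0],[1,0,0,-14,0,0,0],[1,0,-20,-4,0,0,0],[1,0,-35,0,0,0,0],[1,0,-35,0,0,0,0],[1,0,-35,0,0,0,0],[1,0,0,0,0,0,0]])

```text
time: 18.0
tool_pos: [0.4286, -0.2926, 0.2111]
tool_rot: [-0.46, 0.458, -0.533, 0.542]
contact_force: [0.3, -0.0, 0.7]
gripper_width: -0.0
```

```bash
python3 - <<'E'
from plan import *
now(); print(np.round(manip.state()["joint_pos"],2))
s=manip.state(); np.save("w3.npy",np.r_[s["tool_pos"],s["tool_rot"]]); cv2.imwrite("pics/w3.png",manip.grab_frame("wrist"))
s=manip.state(); x,y=PX(np.array(s["tool_pos"])*1000); z=s["tool_pos"][2]*1000
c=np.r_[np.linspace(-.2,1.5,15)]
S=np.c_[62+45*np.cos(c),45-45*np.sin(c)];T=np.c_[-np.sin(c),-np.cos(c)]
P=np.vstack([S[0]-25*T[0],S-18.5*T])
print("to start: tool x",round(y-P[0,1],1),"z",round(P[0,0]-x,1),"down",round(z-52,1))
print(",".join("[1,%.1f,0,%.1f,0,0,0]"%(-(b[1]-a[1]),b[0]-a[0]) for a,b in zip(P,P[1:])))
E
```

```text
18.0 pos [ 428.6 -292.6  211.1] 
rot [[-0.157, 0.01, 0.988], [-0.988, -0.008, -0.157], [0.006, -1.0, 0.011]] F [ 0.3 -0.   0.7] w -0.0
plate x,y -43.9 -1.9 alpha 0.6
[-0.74 -0.19  1.91  0.    1.41 -0.59]
to start: tool x -79.6 z 146.3 down 156.0
[1,6.4,0,1.3,0,0,0],[1,5.1,0,3.0,0,0,0],[1,5.4,0,2.3,0,0,0],[1,5.7,0,1.7,0,0,0],[1,5.8,0,1.0,0,0,0],[1,5.9,0,0.3,0,0,0],[1,5.9,0,-0.5,0,0,0],[1,5.8,0,-1.2,0,0,0],[1,5.6,0,-1.9,0,0,0],[1,5.3,0,-2.5,0,0,0],[1,5.0,0,-3.2,0,0,0],[1,4.6,0,-3.7,0,0,0],[1,4.1,0,-4.3,0,0,0],[1,3.5,0,-4.7,0,0,0],[1,2.9,0,-5.1,0,0,0]
```

apply_moves(moves=[[1,-10,0,18.3,0,0,0],[1,-10,0,18.3,0,0,0],[1,-10,0,18.3,0,0,0],[1,-10,0,18.3,0,0,0],[1,-10,0,18.3,0,0,0],[1,-10,0,18.3,0,0,0],[1,-10,0,18.3,0,0,0],[1,-10,0,18.3,0,0,0],[1,0,20,0,0,0,0],[1,0,20,0,0,0,0],[1,0,20,0,0,0,0],[1,0,20,0,0,0,0],[1,0,20,0,0,0,0],[1,0,20,0,0,0,0],[1,0,20,0,0,0,0],[1,0,15,0,0,0,0],[1,0,0,0,0,0,0]])

```text
time: 19.75
tool_pos: [0.5805, -0.233, 0.0452]
tool_rot: [0.458, -0.46, 0.54, -0.535]
contact_force: [-0.7, -0.1, -0.6]
gripper_width: -0.001
```

```bash
python3 - <<'E'
from plan import *
now()
E
```

```text
19.75 pos [ 580.5 -233.    45.2] 
rot [[-0.157, -0.006, 0.988], [-0.988, 0.004, -0.157], [-0.003, -1.0, -0.007]] F [-0.7 -0.1 -0.6] w -0.0
plate x,y 97.0 80.4 alpha -0.4
```

apply_moves(moves=[[1,0,-7,5,0,0,0],[1,3,0,0,0,0,0],[1,6.4,0,1.3,0,0,0],[1,5.1,0,3,0,0,0],[1,5.4,0,2.3,0,0,0],[1,5.7,0,1.7,0,0,0],[1,5.8,0,1,0,0,0],[1,5.9,0,0.3,0,0,0],[1,5.9,0,-0.5,0,0,0],[1,5.8,0,-1.2,0,0,0],[1,0,0,0,0,0,0]])

```text
time: 20.85
tool_pos: [0.5877, -0.2857, 0.0563]
tool_rot: [-0.459, 0.459, -0.538, 0.538]
contact_force: [0.2, 0.7, 1.0]
gripper_width: 0.002
```

apply_moves(moves=[[1,5.6,0,-1.9,0,0,0],[1,5.3,0,-2.5,0,0,0],[1,5,0,-3.2,0,0,0],[1,4.6,0,-3.7,0,0,0],[1,4.1,0,-4.3,0,0,0],[1,3.5,0,-4.7,0,0,0],[1,2.9,0,-5.1,0,0,0],[1,0,0,0,0,0,0]])

```text
time: 21.65
tool_pos: [0.5574, -0.3118, 0.0564]
tool_rot: [0.459, -0.459, 0.538, -0.538]
contact_force: [-0.7, -0.0, -0.2]
gripper_width: -0.002
```

```bash
python3 - <<'E'
from plan import *
now()
E
```

```text
21.65 pos [ 557.4 -311.8   56.4] 
rot [[-0.158, -0.001, 0.988], [-0.988, -0.0, -0.158], [0.0, -1.0, -0.001]] F [-0.7 -0.  -0.2] w -0.0
plate x,y 86.2 -1.1 alpha -0.0
```

apply_moves(moves=[[1,0,0,-2,0,0,0],[1,0,0,-2,0,0,0],[1,0,0,-2,0,0,0],[1,0,0,-1,0,0,0],[1,0,0,0,0,0,0]])

```text
time: 22.15
tool_pos: [0.5527, -0.3107, 0.0569]
tool_rot: [-0.46, 0.458, -0.537, 0.539]
contact_force: [6.2, -2.0, -2.6]
gripper_width: -0.002
```

apply_moves(moves=[[1,0,0,-1,0,0,0],[1,0,0,-1,0,0,0],[1,0,0,-1,0,0,0],[1,0,0,0,0,0,0]])

```text
time: 22.55
tool_pos: [0.552, -0.3106, 0.0573]
tool_rot: [-0.461, 0.457, -0.535, 0.541]
contact_force: [13.0, -3.1, -7.6]
gripper_width: 0.001
```

The clip is at its stop at 13 N. I'll retreat and take the final look.

apply_moves(moves=[[1,0,0,6,0,0,0],[1,0,0,10,0,0,0],[1,0,-10,4,0,0,0],[1,0,-30,0,0,0,0],[1,0,-30,0,0,0,0],[1,0,-30,0,0,0,0],[1,0,-30,0,0,0,0],[1,0,-30,0,0,0,0],[1,0,0,-20,0,0,0],[1,0,0,-20,0,0,0],[1,0,0,-20,0,0,0],[1,0,0,-20,0,0,0],[1,0,0,0,0,0,0]])

```text
time: 23.85
tool_pos: [0.4877, -0.3002, 0.2171]
tool_rot: [0.459, -0.459, 0.538, -0.538]
contact_force: [-0.3, 1.4, -0.6]
gripper_width: -0.001
```

```bash
python3 - <<'E'
from plan import *
now(); s=manip.state(); np.save("w4.npy",np.r_[s["tool_pos"],s["tool_rot"]]); cv2.imwrite("pics/w4.png",manip.grab_frame("wrist"))
E
```

```text
23.85 pos [ 487.7 -300.2  217.1] 
rot [[-0.158, -0.0, 0.987], [-0.987, -0.0, -0.158], [0.0, -1.0, -0.0]] F [-0.3  1.4 -0.6] w -0.0
plate x,y 15.6 -0.3 alpha -0.0
```

View pics/w4.png

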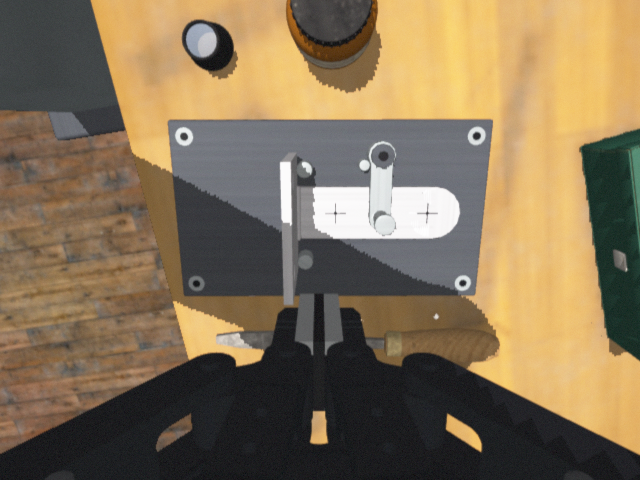

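The final picture shows the clip arm straight across the upright, with its pivot at (382,154) and stud at (385,225). The foot is against both pins and the upright's end is at (460,213). I'll check the numbers, then hand in.

```bash
python3 - <<'E'
from plan import *
pq=np.load("w4.npy")
f=lambda q,z:np.array([PX(w) for w in wplane(pq,q,z)]).round(1)
print("upright end",f([[460,213]],.018)[0],"sides near/far",f([[330,186],[430,187],[330,239.5],[430,239]],.018).tolist())
print("foot top outer corners",f([[281,162],[284,303]],.086).tolist(),"stud",f([[385,225]],.0525)[0],"pivot",f([[382,154]],.035)[0],"loupe",f([[202,40]],.031)[0])
print(manip.job_done())
E
```

```text
upright end [123.9   0.6] sides near/far [[25.1, 21.6], [99.8, 20.6], [25.2, -19.9], [102.5, -19.8]]
foot top outer corners [[-5.1, 45.9], [-5.7, -42.7]] stud [61.9 -0.1] pivot [60.7 46.3] loupe [-59.5 120. ]
the job is handed in; nothing more can be done
None
```

The bracket is on its back, home against both stop pins, with the clip swung across it. I handed the job in at about 24 s; no verdict came back.

- **Tipping:** The outside of the far finger pushed the upright over. The near finger then stayed against the inside of the foot until the bracket lay flat. It went down slowly, without a drop as far as the pictures showed; I had no direct reading of its turning speed.
- **Pushing home:** I pushed the back of the foot with the shut fingers. It slid with about 3 N, then the force rose to 18 N and it stopped moving.
- **Clip:** I swung it by the stud until it stopped, at 13 N.

Last checks, from the final wrist picture, good to about 2 mm:

| Check | Measured | Meaning |
|---|---|---|
| End of upright, plate x | 124 mm | origin at about −6 mm, as it should be |
| Sideways offset of bracket | about 0.6 mm | limit is 15 mm |
| Squareness | about 0.01 rad | limit is 0.06 rad |
| Stud position, plate x, y | (62, 0) mm | clip at about 1.57 rad, its stop |
| Loupe, plate x, y | (−60, 120) mm | within about 1.5 mm of where it started |

The jar and file looked unmoved in the final picture. The spool was not in that view; I last saw it, in place, in the picture just after the bracket was laid down. Nothing failed. The one disagreement was the clip's pivot, which measured about 1.5–3 mm off its stated position; I put that down to the height I assumed for it. The robot was clear of everything when I handed in.

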